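# Open the hearing aid case on the nightstand

## Task

Open the larger of the two black cases, the hearing aid case: press its button with a fingertip so that the spring lets the lid pop ajar, then push the lid back with the finger until it stands fully open, leaning back past upright by itself. Do not grip, lift, tip or shove the case along, leave the smaller case shut, leave everything else on the stool where it is, and finish with the hand clear.

Things in the scene. Friction and masses are not known exactly. Their poses are not given: they have to be found in the camera images.
- aid_case: Black plastic travel case for hearing aids, the larger of two: 115 deep (x) by 100 wide (y) by 36 high, standing loose on the stool (0.25 to 0.4 kg in all). Origin: centre of its underside. +x points from the front with the button to the hinge at the back, +z up. Front 30 mm: a ledge 30 high with the button in its middle; the other 85 mm are the box under the lid (box walls 28 high, 4 thick). The catch and lid can be worked only by pushing.
- aid_button_top (a point): Centre of the top of the larger case's button, a round grey plastic cap of diameter 20 mm, standing 12 mm above the ledge: 42.5 mm in front of the case's centre, 42 mm above the stool. It goes straight down 5 mm; it starts to move at 1.5 N and is fully down at 4 N; the catch lets go at about 3 mm, and the button springs back when let go.
- aid_lid (a joint): Angle of the larger case's lid (rad): 0 shut and caught, about 0.8 where its spring leaves it ajar, 1.57 upright, 1.9 at its stop, fully open. Between ajar and upright it is free but falls back to ajar; past upright it falls back to the stop by itself and stays. Very little torque (below 0.05 N m) turns it.
- aid_hinge (a point): Middle of the hinge line of the larger case's lid, at the back top edge of the box, 57.5 mm behind the case's centre and 28 mm above its underside. Axes as the case's; the hinge line runs along y.
- aid_lip (a point): Middle of the front edge of the larger case's lid, half-way through its thickness. The lid is a flat plate 85 long (hinge to edge), 100 wide, 8 thick; shut, it lies on the box with its top 36 mm above the stool. Moves with the lid; ajar, this edge stands about 90 mm above the stool.
- spare_case: Black plastic travel case for spare parts, the smaller one, which stays shut: 80 deep (x) by 62 wide (y) by 32 high, of the same build, with its own grey button of diameter 16 mm on a front ledge 28 deep. Loose. Origin: centre of its underside, +x from front to hinge.
- spare_lid (a joint): Angle of the smaller case's lid (rad): 0 shut and caught.
- dish: White ceramic pebble dish, diameter 80, 18 high, loose, between the two cases. Origin: centre of its underside.
- battery_pack: Hearing aid battery pack with a clear turning wheel, diameter 62, 13 high, loose, lying nearest the robot. Origin: centre of its underside.
- lip_balm: Lip balm tube standing upright, diameter 19, 68 high, loose, behind the dish. Origin: centre of its underside.
- cup: Stainless steel cup, diameter 72, 80 high, loose, at the back right. Origin: centre of its underside.
- cream_jar: Small cream jar, diameter 48, 45 high, loose, at the back left. Origin: centre of its underside. Also at the back, fixed and not given in the state: a folded aluminium reading lamp (base diameter 90, 180 high) in the middle and a white clock (35 by 66 by 65 high) at the left edge.
There are look-alikes about, which are no part of the job. What is shaped like the spare_case but purple is not meant.

How it is judged:
On the way, in this order (a step that is already met when the one before it is completed fails the run):
1. the button was pressed and the larger case's lid has sprung ajar (value of joint aid_lid between 0.45 and 1.2 rad), for 0.2 s.
2. the lid has been pushed past upright, fully open (value of joint aid_lid above 1.75 rad), for 0.2 s.
At the end, for the whole second after the job is handed in: The larger case's lid stands open at its stop (beyond 1.75 rad) by itself; the case rests level on the stool within 40 mm of where it stood; the smaller case is shut; it and the other loose things are within 25 mm of where they stood (value of joint aid_lid above 1.75 rad and angle between aid_case's own z axis and vertical below 0.05 rad and distance of aid_case from where it was at the start of the episode below 0.04 m and height (world z) of aid_case below 0.005 m and linear speed of aid_case below 0.02 m/s and value of joint spare_lid below 0.05 rad and distance of each of spare_case, dish, battery_pack, lip_balm, cup, cream_jar from where it was at the start of the episode below 0.025 m); the robot touches nothing.
It fails at once if the larger case was lifted or tipped (raised over 12 mm or tilted over 0.2 rad) (height (world z) of aid_case above 0.012 m or angle between aid_case's own z axis and vertical above 0.2 rad).
It fails at once if the larger case was shoved or carried more than 40 mm (distance of aid_case from where it was at the start of the episode above 0.04 m).
It fails at once if the smaller case was opened, or moved more than 25 mm (value of joint spare_lid above 0.15 rad or distance of spare_case from where it was at the start of the episode above 0.025 m).
It fails at once if another thing on the stool was lifted or moved more than 25 mm (distance of any of dish, battery_pack, lip_balm, cup, cream_jar from where it was at the start of the episode above 0.025 m).
It also fails if it takes over 38 s, if anything falls off the work surface, if the arm or the gripper's body presses on something with over 40 N, if the wrist force passes 120 N, or if a joint passes its speed limit or range.

## Robot

A 7-joint arm with a two-finger parallel gripper is mounted at the origin on the work surface. World frame = base frame: x ahead of the robot, y to its left, z up, the work surface at z = 0. Lengths are in m, angles in rad, forces in N, time in s.
With the tool pointing down it reaches from about 0.425 to 0.925 m from the base axis. Payload 6.8 kg.
Tool frame: the origin (TCP) lies at the very end of the fingers, on their centre line; the grasp point (between the pads) lies 19 mm behind it (r.tcp_to_grasp is the distance from the TCP to the grasp point, in m); z points along the fingers, y is the line along which they close (so a half turn about z gives the same grasp; the last joint's range is limited). The gripper opens to 85 mm and grips with 20 to 120 N. Pads are 22 mm wide; open, the fingers measure 114 mm over their backs; the gripper's body (76 mm by 85 mm) begins 54 mm behind the grasp point. The pads swing forward as they close: fully open they stand 13 mm farther back than shut.
Start: joints at [-1.33, 0.477, 0.022, 1.555, -0.011, 1.109, -0.083], TCP at [0.231, 0.634, 0.231] pointing down, gripper open.
Joint ranges: [-2.96, 2.96], [-0.34, 2.1], [-1.41, 1.46], [0.24, 2.44], [-1.37, 4.51], [0.17, 1.92], [-2.96, 2.96]. Speed limits (rad/s): [2.39, 2.39, 3.14, 3.14, 3.14, 3.14, 3.14].

## Interface

Orientations are given as a rotation vector (axis times angle).
In Python, from bench import r gives the robot as it stands.
- The arm moves only by the tool step_arm, never from a script. Its argument "moves" is a list of rows, each a list of 7 numbers: the shift along the tool's x, y, z in mm, then the turn, a rotation vector about the tool's x, y, z in rad, then the finger opening in mm, from 0 to 85.4. A call has 1 to 8 rows; each row is the pose to reach, as a shift and turn from the pose commanded when the call began, along the tool's axes at that moment; what a row does not reach only later rows make up. A row lasts 1/10 s, in which the tool goes at most 50 mm and 8.59 degrees, less where a joint would pass 70% of its speed; a pose out of reach is approached as far as the arm can. A call with a gripper value outside its range is refused whole. The fingers move at their own pace and stop on an object; "grip_force" is the grip in N (left out, the last holds). Time passes only in rows, so rows that repeat a pose let the fingers close. It gives the time, the measured TCP pose, the force, the opening and the grip force at its end, in the units of the state.
- r.get_obs(): the state, without advancing time (a new reading comes with each control period).
- r.grab_frame(name): name is "scene" or "side" or "wrist"; returns a dict with "image" (384x512x3 uint8, red, green, blue), "depth" (384x512 float32, m along the optical axis (not along the pixel's ray), 0 where there is no reading), "mtx" (3x3 intrinsics, pixels), "rvec" (rotation vector, rad) and "tvec" (3), from world to camera coordinates, as OpenCV has them. Camera axes: x right, y down, z forward; pixel columns grow to the right and rows downward; lengths in m; the calibration is good to about 2 mm. A picture is of the moment at which its call begins.
- r.hand_in(): hands the job in; it is judged then, once.
The state is a dict: "clock": time; "joints": joint angles; "qvel": joint speeds; "tau": joint torques, N m; "tcp_pos": TCP position; "orientation": TCP orientation; "contact_force": force on the tool from outside, world axes, zero at the start; "moment": the same for the moment, N m; "grip_width": finger opening in m; "gripper_force": force on a finger pad.
Only numpy, scipy, OpenCV 4.12 (cv2) and the standard library are available. Lean on these libraries where they do the work, as an engineer would, in place of code of your own. Each camera call takes 0.05 s, during which the arm holds its last target. There are 200 camera calls.

## Working session

There is one attempt and no reset: what is moved stays moved. The work goes in short steps, Python scripts to look and compute and a tool call to move; the robot and the scene stay as the last step left them, time stands still between calls to the robot, and variables do not carry over. Pictures are saved under pics/ and viewed, at most 10 in all, crops included, and the job is handed in when it is done.

Besides the shell and the picture viewer there is one more tool, called after "Request:" by a JSON object that holds its "op" and its "data". step_arm: Moves the arm, as the interface text tells. Its arguments: {"type":"object","properties":{"moves":{"type":"array","items":{"type":"array","items":{"type":"number"}}},"grip_force":{"type":"number"}},"required":["moves"]}

```bash
mkdir -p pics
cat > h.py <<'E'
import numpy as np, cv2
from bench import r
def grab(n):
    f=r.grab_frame(n); np.savez('last_'+n+'.npz',**f); return f
def world(f):
    d=f['depth']; v,u=np.mgrid[:d.shape[0],:d.shape[1]]; K=np.array(f['mtx'])
    c=np.stack([(u-K[0,2])/K[0,0]*d,(v-K[1,2])/K[1,1]*d,d],-1)
    R,_=cv2.Rodrigues(np.array(f['rvec'],float)); w=(c-np.array(f['tvec']).ravel())@R
    w[d==0]=np.nan; return w
def save(n,im): cv2.imwrite('pics/'+n+'.png',cv2.cvtColor(im,cv2.COLOR_RGB2BGR))
E
python3 - <<'E'
from h import *
a=grab('scene');b=grab('side')
save('a',np.vstack([cv2.resize(a['image'],(400,300)),cv2.resize(b['image'],(400,300))])) 
save('s',a['image'])
print(r.get_obs())
E
```

```text
{'clock': 0.1, 'joints': array([-1.3300975 ,  0.47773138,  0.02236399,  1.55635072, -0.01147019,
        1.10926903, -0.08309087]), 'qvel': array([ 0.00028738, -0.00078021,  0.00071189, -0.00303283,  0.00013069,
        0.00196577, -0.00095397]), 'tau': array([ 4.81097100e-03, -5.97766542e+01,  1.61419831e+00, -2.81951362e+01,
        1.28915504e-02,  4.99232745e-03,  6.34761449e-06]), 'tcp_pos': array([0.23054566, 0.63385106, 0.23041479]), 'orientation': array([-5.45059840e-01, -3.09381607e+00,  2.55241726e-03]), 'contact_force': array([-0.42214206, -0.31139192,  0.0217383 ]), 'moment': array([ 0.01467796, -0.05341816, -0.00702009]), 'gripper_force': 0.0, 'grip_width': 0.08533515745966244}
```

View pics/s.png

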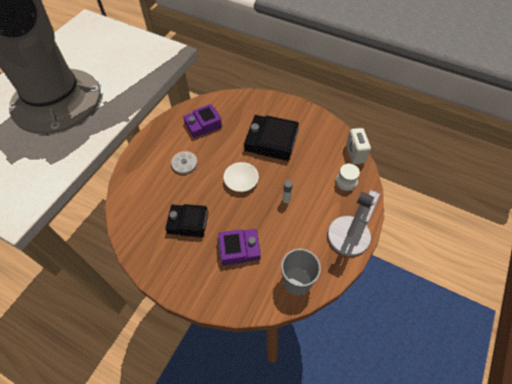

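View pics/a.png

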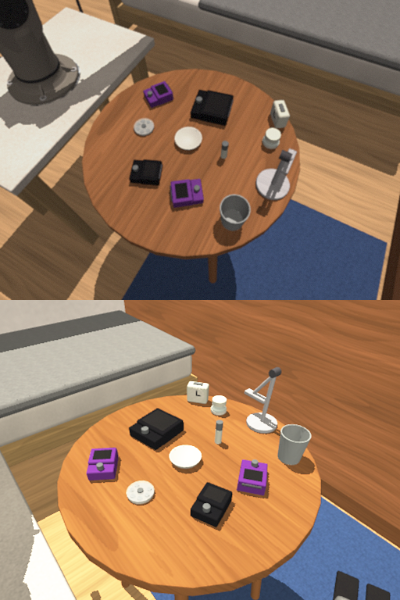

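Candidates in the scene image are the black case at (272,137), the black case at (187,220), and purple look-alikes at (203,121) and (240,246). The black one at (272,137) is clearly the larger, with its button at about (254,128). I'll measure it and confirm in a crop.

Run:
```python
from h import *
for n in ('scene','side'):
    f=dict(np.load('last_%s.npz'%n)); w=world(f); im=f['image'].astype(int)
    if n=='scene':
        save('crop',cv2.resize(f['image'][95:180,220:330],(770,595),interpolation=cv2.INTER_CUBIC))
        box=(slice(105,170),slice(235,310))
        for p in [(254,128),(272,137),(187,220),(241,178),(184,162),(203,121),(240,246),(287,190),(348,177),(358,145)]: print(p,w[p[1],p[0]].round(4))
    else: box=(slice(105,152),slice(125,188)); box=(slice(138,193),slice(160,240))
    P=w[box].reshape(-1,3); C=im[box].reshape(-1,3)
    dark=(C.max(1)<70)
    lid=P[dark&(np.abs(P[:,2]-.036)<.004)]
    print(n,len(lid))
    if len(lid)>20:
        rect=cv2.minAreaRect((lid[:,:2]*1000).astype(np.float32)); print(rect,lid[:,2].mean())
    g=P[(np.abs(P[:,2]-.042)<.0035)&(C.min(1)>60)&(C.max(1)-C.min(1)<30)]
    print('btn',len(g),np.median(g,0) if len(g) else '')
    f0=im
```

```text
(254, 128) [0.5383 0.1281 0.0441]
(272, 137) [0.5867 0.1288 0.0367]
(187, 220) [ 0.5276 -0.1511  0.0319]
(241, 178) [0.5674 0.0085 0.0062]
(184, 162) [ 0.4286 -0.0189  0.0139]
(203, 121) [0.4113 0.0975 0.0336]
(240, 246) [ 0.6548 -0.1511  0.0332]
(287, 190) [6.861e-01 2.000e-04 5.420e-02]
(348, 177) [0.7888 0.0986 0.0451]
(358, 145) [0.7791 0.1794 0.0622]
scene 1151
((579.412841796875, 143.30560302734375), (111.98927307128906, 99.67161560058594), 11.37109088897705) 0.036565914950219075
btn 41 [0.53599295 0.13496909 0.04228137]
side 1095
((575.5971069335938, 141.587158203125), (110.15162658691406, 98.20732116699219), 13.564278602600098) 0.03711150161924846
btn 57 [0.53407561 0.13364355 0.0428739 ]
```

View pics/crop.png

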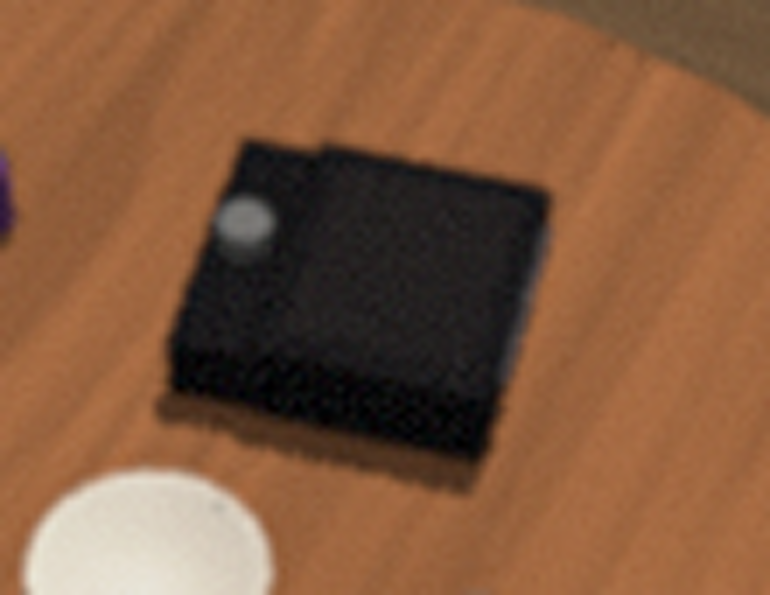

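The crop confirms the large black case. The button is at about (0.535, 0.134, 0.0425) and the case yaw is about 0.21 rad. The centre, about (0.577, 0.1425), agrees with the 42.5 mm offset. Next I work out the approach.

```bash
cat >> h.py <<'E'
from scipy.spatial.transform import Rotation as Ro
C0=np.array([.577,.1425,0]); YAW=.21
def case(x,y,z): return C0+Ro.from_euler('z',YAW).apply([x,y,z])
def go(t):
    o=r.get_obs(); R=Ro.from_rotvec(o['orientation'])
    c,s=np.cos(YAW),np.sin(YAW)
    T=Ro.from_matrix(np.array([[-c,-s,0],[-s,c,0],[0,0,-1]]).T)
    print('t',o['clock'],'tcp',o['tcp_pos'].round(4),'shift mm',(R.inv().apply(t-o['tcp_pos'])*1000).round(1),'turn',(R.inv()*T).as_rotvec().round(3),'F',o['contact_force'].round(1))
E
python3 -c "
from h import *
go(case(-.044,0,.13))"
```

```text
t 0.1 tcp [0.2305 0.6339 0.2304] shift mm [-456.2 -366.5  101.1] turn [-0.002 -0.    -0.559] F [-0.4 -0.3  0. ]
```

Request:
{"op": "step_arm", "data": {"moves": [[-456,-366,40,0,0,-0.559,0],[-456,-366,40,0,0,-0.559,0],[-456,-366,40,0,0,-0.559,0],[-456,-366,60,0,0,-0.559,0],[-456,-366,80,0,0,-0.559,0],[-456,-366,100,0,0,-0.559,0],[-456,-366,100,0,0,-0.559,0],[-456,-366,100,0,0,-0.559,0]]}}

```text
clock: 0.9
tcp_pos: [0.4362, 0.2948, 0.1737]
orientation: [0.33, -3.124, 0.0]
contact_force: [1.6, 1.0, -0.3]
grip_width: -0.0002
gripper_force: 0.0
```

```bash
python3 -c "
from h import *
go(case(-.044,0,.13))"
```

```text
t 0.9 tcp [0.4362 0.2948 0.1737] shift mm [ -61.9 -178.3   43.7] turn [-0. -0.  0.] F [ 1.6  1.  -0.3]
```

Request:
{"op": "step_arm", "data": {"moves": [[-62,-178,30,0,0,0,0],[-62,-178,40,0,0,0,0],[-62,-178,43,0,0,0,0],[-62,-178,43,0,0,0,0],[-62,-178,43,0,0,0,0],[-62,-178,43,0,0,0,0],[-62,-178,43,0,0,0,0]]}}

```text
clock: 1.6
tcp_pos: [0.5329, 0.1369, 0.1311]
orientation: [0.332, -3.124, -0.001]
contact_force: [-0.5, 0.7, -0.4]
grip_width: 0.0004
gripper_force: 0.0
```

```bash
python3 -c "
from h import *
go(case(-.044,0,.045))
f=grab('wrist'); g=grab('side')
save('w',np.hstack([cv2.resize(f['image'],(400,300)),cv2.resize(g['image'][80:272,60:316],(400,300))]))
w=world(f);im=f['image'].astype(int)
m=(np.abs(w[...,2]-.0425)<.003)&(im.min(-1)>60)&(im.max(-1)-im.min(-1)<30)&(np.hypot(w[...,0]-.535,w[...,1]-.134)<.03)
print(m.sum(),np.nanmean(w[m],0))"
```

```text
t 1.6 tcp [0.5329 0.1369 0.1311] shift mm [-0.3 -3.8 86.1] turn [ 0.001 -0.     0.002] F [-0.5  0.7 -0.4]
532 [0.53440503 0.13640773 0.04140586]
```

View pics/w.png

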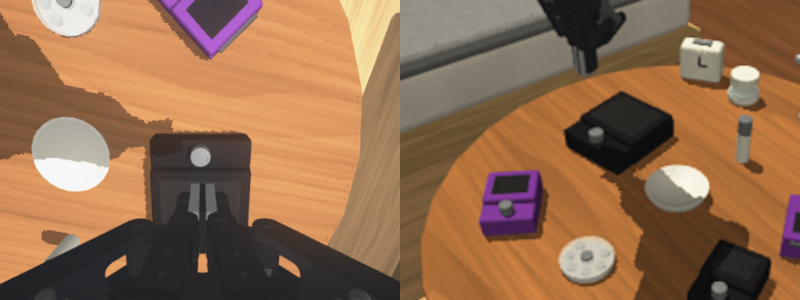

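The wrist view shows the button at (200,157), in line with the finger axis, and the side view shows the hand clear above the case. Now I press.

Request:
{"op": "step_arm", "data": {"moves": [[0,1,40,0,0,0,0],[0,1,70,0,0,0,0],[0,1,80,0,0,0,0],[0,1,84,0,0,0,0],[0,1,87,0,0,0,0],[0,1,89,0,0,0,0]]}}

```text
clock: 2.3
tcp_pos: [0.5342, 0.1371, 0.0432]
orientation: [-0.33, 3.122, 0.001]
contact_force: [-0.3, 0.5, -0.7]
grip_width: 0.0
gripper_force: 0.0
```

Request:
{"op": "step_arm", "data": {"moves": [[0,0,1,0,0,0,0],[0,0,2,0,0,0,0],[0,0,3,0,0,0,0],[0,0,3,0,0,0,0]]}}

```text
clock: 2.7
tcp_pos: [0.534, 0.1369, 0.0397]
orientation: [-0.329, 3.123, 0.001]
contact_force: [0.8, 0.7, 3.6]
grip_width: 0.0001
gripper_force: 1.9
```

```bash
cat > lid.py <<'E'
from h import *
def lid():
    f=grab('side'); w=world(f); p=Ro.from_euler('z',-YAW).apply((w-C0).reshape(-1,3)); c=f['image'].reshape(-1,3)
    m=(p[:,0]>-.02)&(p[:,0]<.12)&(abs(p[:,1])<.055)&(p[:,2]>.02)&(c.max(1)<75)
    q=p[m]; print('n',m.sum(),'z max',np.percentile(q[:,2],98).round(3),'x at top',np.median(q[q[:,2]>np.percentile(q[:,2],90),0]).round(3)); return f
E
python3 -c "
from lid import *
go(case(-.044,0,.042)); lid()"
```

```text
t 2.7 tcp [0.534  0.1369 0.0397] shift mm [ 0.7 -3.5 -2.3] turn [0.    0.002 0.   ] F [0.8 0.7 3.6]
n 947 z max 0.353 x at top -0.015
```

Request:
{"op": "step_arm", "data": {"moves": [[0,0,1,0,0,0,0],[0,0,2,0,0,0,0],[0,0,2,0,0,0,0],[0,0,2,0,0,0,0]]}}

```text
clock: 3.15
tcp_pos: [0.534, 0.1369, 0.0374]
orientation: [-0.329, 3.123, 0.001]
contact_force: [3.0, 1.9, 4.7]
grip_width: 0.0002
gripper_force: 1.9
```

```bash
python3 -c "
from lid import *
go(case(-.044,0,.042)); f=lid(); save('p',cv2.resize(f['image'][80:272,100:356],(640,480)))"
```

```text
t 3.15 tcp [0.534  0.1369 0.0374] shift mm [ 0.7 -3.4 -4.6] turn [0.    0.001 0.   ] F [3.  1.9 4.7]
n 500 z max 0.356 x at top -0.013
```

View pics/p.png

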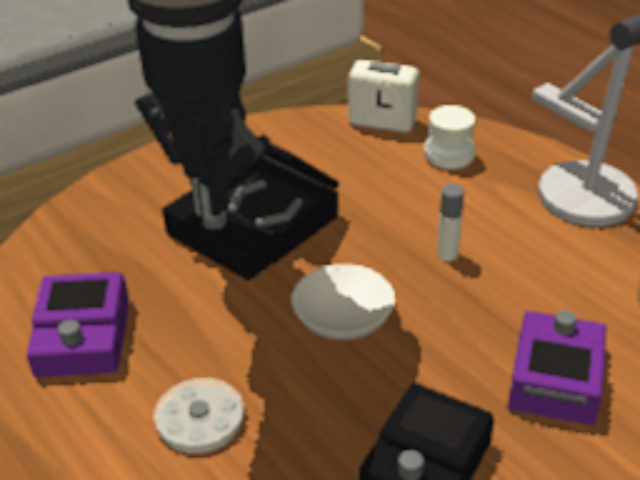

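The picture shows the lid popped, with the aids inside now visible at about (265,200). I retreat up and forward, away from the lid, and check it.

Request:
{"op": "step_arm", "data": {"moves": [[0,0,-7,0,0,0,0],[15,0,-14,0,0,0,0],[30,0,-25,0,0,0,0],[35,0,-37,0,0,0,0],[35,0,-37,0,0,0,0],[35,0,-37,0,0,0,0]]}}

```text
clock: 3.8
tcp_pos: [0.4995, 0.1294, 0.0745]
orientation: [-0.33, 3.123, 0.0]
contact_force: [-0.3, -0.0, -0.3]
grip_width: 0.0006
gripper_force: 0.0
```

```bash
python3 -c "
from lid import *
go(case(.058,0,.075)); f=lid(); g=grab('scene'); save('q',np.hstack([cv2.resize(f['image'][100:220,130:290],(400,300)),cv2.resize(g['image'][90:180,210:330],(400,300))]))"
```

```text
t 3.8 tcp [0.4995 0.1294 0.0745] shift mm [-136.5   -3.4   -0.4] turn [0.    0.001 0.   ] F [-0.3 -0.  -0.3]
n 585 z max 0.094 x at top 0.002
```

View pics/q.png

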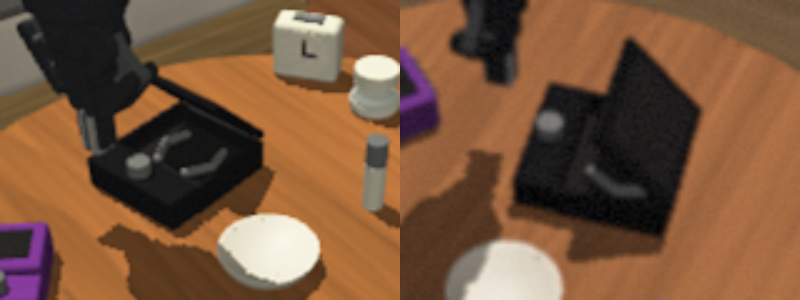

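Both views show the lid ajar, with its front edge at about 94 mm and the case in place. Now I push the lid back.

Request:
{"op": "step_arm", "data": {"moves": [[-25,-2,0,0,0,0,0],[-40,-2,0,0,0,0,0],[-50,-2,0,0,0,0,0],[-60,-2,0,0,0,0,0],[-70,-2,0,0,0,0,0],[-80,-2,0,0,0,0,0],[-88,-2,0,0,0,0,0],[-95,-2,0,0,0,0,0]]}}

```text
clock: 4.7
tcp_pos: [0.5931, 0.1473, 0.0741]
orientation: [-0.329, 3.124, 0.0]
contact_force: [0.1, -0.9, 0.7]
grip_width: -0.0002
gripper_force: 0.1
```

Request:
{"op": "step_arm", "data": {"moves": [[-8,0,0,0,0,0,0],[-16,0,0,0,0,0,0],[-23,0,0,0,0,0,0],[-30,0,0,0,0,0,0],[-36,0,0,0,0,0,0],[-41,0,0,0,0,0,0],[-41,0,0,0,0,0,0]]}}

```text
clock: 5.4
tcp_pos: [0.6331, 0.1559, 0.0741]
orientation: [-0.329, 3.124, 0.0]
contact_force: [0.6, 0.5, 0.4]
grip_width: 0.0003
gripper_force: 0.0
```

```bash
python3 -c "
from lid import *
go(case(.058,0,.075)); f=lid(); save('u',cv2.resize(f['image'][80:230,120:320],(640,480)))"
```

```text
t 5.4 tcp [0.6331 0.1559 0.0741] shift mm [-0.4 -1.4 -0.9] turn [0.    0.001 0.   ] F [0.6 0.5 0.4]
n 4311 z max 0.325 x at top 0.056
```

View pics/u.png

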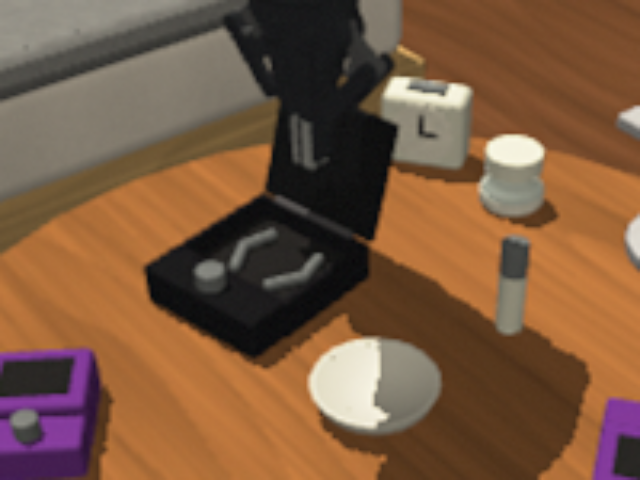

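The lid stands past upright behind the finger, around (335,170). I withdraw toward the front and up.

Request:
{"op": "step_arm", "data": {"moves": [[15,0,0,0,0,0,0],[40,0,0,0,0,0,0],[75,0,-15,0,0,0,0],[100,0,-50,0,0,0,0],[130,0,-90,0,0,0,0],[130,0,-120,0,0,0,0],[130,0,-120,0,0,0,0],[130,0,-120,0,0,0,0]]}}

```text
clock: 6.25
tcp_pos: [0.5054, 0.1287, 0.1948]
orientation: [-0.33, 3.123, 0.001]
contact_force: [-0.5, 0.2, 0.4]
grip_width: -0.0002
gripper_force: 0.0
```

```bash
python3 -c "
from lid import *
go(case(.058,0,.075)); f=lid(); g=grab('scene'); save('z',np.hstack([cv2.resize(f['image'],(400,300)),cv2.resize(g['image'][70:310,110:430],(400,300))]))"
```

```text
t 6.25 tcp [0.5054 0.1287 0.1948] shift mm [-130.7   -1.5  120. ] turn [0.    0.002 0.   ] F [-0.5  0.2  0.4]
n 1670 z max 0.108 x at top 0.085
```

View pics/z.png

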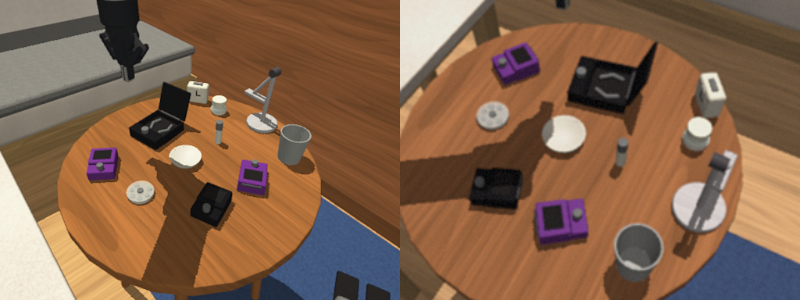

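The lid's edge is at x = 85 mm, z = 108 mm in case axes, which works out to about 1.9 rad, so it is at its stop. Everything else is in place and the hand is clear.

```bash
python3 -c "
from bench import r
print(r.hand_in())"
```

```text
the job is handed in; nothing more can be done
None
```

The hearing aid case's lid is open and leaning back at its stop (about 1.9 rad by camera). Nothing else visibly moved, the hand is clear, and the job is handed in; the hand-in returned no verdict.

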